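Find the radius leaf that fits the vial block's corner

ROBOT

A 6-joint arm with a two-finger parallel gripper is mounted at the origin on the work surface. World frame = base frame: x ahead of the robot, y to its left, z up, the work surface at z = 0. Lengths are in m, angles in rad, forces in N, time in s.
With the tool pointing down it reaches from about 0.3 to 0.875 m from the base axis. Payload 6.4 kg.
Tool frame: the origin (TCP) lies midway between the tips of the shut fingers; the grasp point (between the pads) lies 19 mm behind it; z points along the fingers, y is the direction in which the jaws open and shut (so a half turn about z gives the same grasp; the last joint's range is limited). The gripper opens to 85 mm and grips with 20 to 120 N. Pads are 22 mm wide; open, the fingers measure 114 mm over their backs; the gripper's body (76 mm by 85 mm) begins 54 mm behind the grasp point. The pads swing forward as they close: fully open they stand 13 mm farther back than shut.
Start: joints at [-1.556, 0.181, 1.607, -0, 1.354, -0.206], TCP at [0.126, -0.561, 0.231] pointing down, gripper open.
Joint ranges: [-2.99, 2.99], [-0.89, 2.07], [0.3, 2.58], [-1.14, 4.28], [0, 2.63], [-3.12, 3.12]. Speed limits (rad/s): [2.57, 2.57, 3.01, 3.14, 3.14, 3.14].

INTERFACE

Orientations are given as a unit quaternion [w, x, y, z].
In Python, from bench import get_obs, camera, hand_in gives the robot as it stands.
- The arm moves only by the tool drive_tool, never from a script. Its argument "deltas" is a list of rows, each a list of 2 entries, a list of its own where there are three numbers: the shift along the world's x, y, z in m, then the turn about the world's z in rad. A call has 1 to 10 rows; each row shifts and turns the pose as measured when the row begins; what a row does not reach is not made up. A row lasts 1/10 s, in which the tool goes at most 50 mm and 8.59 degrees, less where a joint would pass 70% of its speed; a pose out of reach is approached as far as the arm can. A call is refused whole if a number of a shift passes 0.05 or a number of a turn 0.15, either way. A call with a gripper value outside its range is refused whole. "gripper" is the opening, from 0 (shut) to 1 (fully open), set as the call begins (left out, the last holds). The fingers move at their own pace and stop on an object; the grip force is fixed at half the most. Time passes only in rows, so rows that do not move let the fingers close. It gives the time, the measured TCP pose, the force and the opening at its end, in the units of the state.
- get_obs(): the state, without advancing time (a new reading comes with each control period).
- camera(name): name is "scene" or "top" or "wrist"; returns a dict with "frame" (420x560x3 uint8, red, green, blue), "fx", "fy", "cx", "cy" (pixels), "eye" and "attitude" of the camera in the world. Camera axes: x right, y down, z forward; pixel columns grow to the right and rows downward; lengths in m; the calibration is good to about 2 mm. A picture is of the moment at which its call begins. There is no depth.
- hand_in(): hands the job in, once; it reports no verdict.
The state is a dict: "time_s": time; "q": joint angles; "dq": joint speeds; "joint_efforts": joint torques, N m; "eef_pos": TCP position; "eef_rot": TCP orientation; "wrist_force": force on the tool from outside, world axes, zero at the start; "torque": the same for the moment, N m; "opening": opening from 0.0 (shut) to 1.0 (fully open).
Only numpy, scipy, OpenCV 4.12 (cv2) and the standard library are available. Lean on these libraries where they do the work, as an engineer would, in place of code of your own. Each camera call takes 0.05 s, during which the arm holds its last target.

TASK

Find which radius leaf fits the rounded corner that the vial block next to the rubber pad turns towards you: touch the notched ends of the leaves to it and feel for rocking; the one that fits is the largest that does not rock. Press that leaf lightly home for a moment and leave it lying flat on the bench, notch snug on the corner, so that I can read it, with the other leaves lying flat on the pad. Never press a leaf on the block with more than 15 N, and leave everything else on the bench where it is.

Things in the scene. Friction and masses are not known exactly. Their poses are not given: they have to be found in the camera images.
- leaf_large_grip (a point): Radius leaf of 22 mm, the largest: flat steel, 8 mm thick, 0.16 kg, a notched fork at one end (+x), a convex rounded tail (for inside corners) at the other. This point: middle of its shank (32 mm wide, 60 mm long: grip it across), 4 mm above what it lies on, 30 mm behind the notch point; +x along the shank to the notch, +z up.
- leaf_large_notch (a point): Notch of the 22 mm leaf: two straight prongs (34 mm long inside, 10 mm wide) leave at plus and minus 45 degrees from +x, with a concave 22 mm fillet between. This point: where their inner faces would meet without the fillet, 4 mm above what it lies on. Seated, it is straight above the block's origin, +x along the block's +x.
- leaf_medium_grip (a point): Radius leaf of 12 mm, the middle one: flat steel, 8 mm thick, 0.16 kg, a notched fork at one end (+x), a convex rounded tail (for inside corners) at the other. This point: middle of its shank (32 mm wide, 60 mm long: grip it across), 4 mm above what it lies on, 30 mm behind the notch point; +x along the shank to the notch, +z up.
- leaf_medium_notch (a point): Notch of the 12 mm leaf: two straight prongs (34 mm long inside, 10 mm wide) leave at plus and minus 45 degrees from +x, with a concave 12 mm fillet between. This point: where their inner faces would meet without the fillet, 4 mm above what it lies on. Seated, it is straight above the block's origin, +x along the block's +x.
- leaf_small_grip (a point): Radius leaf of 6 mm, the smallest: flat steel, 8 mm thick, 0.16 kg, a notched fork at one end (+x), a convex rounded tail (for inside corners) at the other. This point: middle of its shank (32 mm wide, 60 mm long: grip it across), 4 mm above what it lies on, 30 mm behind the notch point; +x along the shank to the notch, +z up.
- leaf_small_notch (a point): Notch of the 6 mm leaf: two straight prongs (34 mm long inside, 10 mm wide) leave at plus and minus 45 degrees from +x, with a concave 6 mm fillet between. This point: where their inner faces would meet without the fillet, 4 mm above what it lies on. Seated, it is straight above the block's origin, +x along the block's +x.
- block_a: One of two like aluminium vial blocks, 100 x 75 x 40 mm high, held fast by tacky feet. Its upright edges have one of the leaves' radii; which is to be found. Origin: at bench height, where the sides at the corner towards the robot would meet if not rounded; +x into the block along that corner's bisector. To check: the block under 0.45 m from the pad; the spare is over 0.54 m away.
- block_b: The other of two like aluminium vial blocks, 100 x 75 x 40 mm high, held fast by tacky feet. Its upright edges have one of the leaves' radii; which is to be found. Origin: at bench height, where the sides at the corner towards the robot would meet if not rounded; +x into the block along that corner's bisector. To check: the block under 0.45 m from the pad; the spare is over 0.54 m away.
- leaf_pad: Black rubber pad, fixed, 150 (x) x 270 (y) x 3 mm, leaves on it in any order. Origin: underside centre. Pressed on with 3 N, too large a leaf bears only at mid-fillet, prongs 3 mm off the block, and turns freely 0.08 rad each way (under 0.1 N m); the right one bears all along and resists over 0.15 N m within 0.03 rad; too small a one sits firm too, with a gap at the fillet.
- vial: Small closed glass vial, 22 mm across, 47 mm tall, standing; a bystander. Origin: centre of its underside.
- screw_cap: Blue screw cap, 34 mm across, 13 mm tall; a bystander. Origin: centre of its underside.
- jar_lid: Yellow jar lid, 52 mm across, 9 mm tall; a bystander. Origin: centre of its underside.
- petri_dish: Closed petri dish, 91 mm across, 14 mm tall; a bystander. Origin: centre of its underside.
- beaker: Glass beaker, 68 mm across, 85 mm tall; a bystander. Origin: centre of its underside.
- pipette: White hand pipette lying along its x axis, 270 mm long, 26 mm across; a bystander. Origin: centre of its underside about where handle and shaft meet.
Not all that is in view belongs to the job. What is shaped like the part that bears leaf_large_grip but red or yellow is not meant.

How it is judged:
By the outcome, as a careful person would: the job done as asked, in the order asked, and still so for the second after the job is handed in, with the robot touching nothing.
It also fails if it takes over 72 s, if anything falls off the work surface, if the arm or the gripper's body presses on something with over 40 N, if the wrist force passes 120 N, or if a joint passes its speed limit or range.

## Working session

There is one attempt and no reset: what is moved stays moved. The work goes in short steps, Python scripts to look and compute and a tool call to move; the robot and the scene stay as the last step left them, time stands still between calls to the robot, and variables do not carry over. Pictures are saved under pics/ and viewed, and the job is handed in when it is done.

Besides the shell and the picture viewer there is one more tool, called after "Call:" as a command line: name --argument value ..., lists and objects as JSON in quotes. drive_tool: Moves the arm, as the interface text tells. Its arguments: {"type":"object","properties":{"deltas":{"type":"array","items":{"type":"array"}},"gripper":{"type":"number"}},"required":["deltas"]}

```bash
ls; mkdir -p pics
cat > h.py <<'E'
import numpy as np, cv2, json
from bench import get_obs, camera, hand_in
from scipy.spatial.transform import Rotation as R
def snap(name,fn):
    c=camera(name); cv2.imwrite('pics/'+fn+'.png',c['frame'][:,:,::-1])
    m={k:(np.array(v).tolist() if k!='frame' else None) for k,v in c.items()}
    json.dump(m,open('pics/'+fn+'.json','w')); return c
def load(fn):
    c=json.load(open('pics/'+fn+'.json')); c['frame']=cv2.imread('pics/'+fn+'.png')[:,:,::-1]; return c
def rot(c):
    a=np.array(c['attitude'])
    if a.shape==(3,3): return a
    return R.from_quat(a,scalar_first=True).as_matrix()
def p2w(c,u,v,z):
    d=rot(c)@np.array([(u-c['cx'])/c['fx'],(v-c['cy'])/c['fy'],1.]); e=np.array(c['eye'])
    return e+d*(z-e[2])/d[2]
def w2p(c,p):
    q=rot(c).T@(np.array(p)-np.array(c['eye'])); return np.array([c['cx']+c['fx']*q[0]/q[2],c['cy']+c['fy']*q[1]/q[2]])
def crop(fn,x0,y0,x1,y1,s,out):
    im=cv2.imread('pics/'+fn+'.png')[y0:y1,x0:x1]
    cv2.imwrite('pics/'+out+'.png',cv2.resize(im,None,fx=s,fy=s,interpolation=cv2.INTER_CUBIC))
E
python3 - <<'E'
from h import *
o=get_obs(); print(o)
for n in('top','scene','wrist'):
    c=snap(n,n+'0'); print(n,c['fx'],c['cx'],c['cy'],c['eye'],c['attitude'])
E
```

```text
pics
{'time_s': 0.0, 'q': array([-1.55629207e+00,  1.81555521e-01,  1.60801505e+00,  1.02788594e-05,
        1.35382757e+00, -2.06308196e-01]), 'dq': array([-0.00048387, -0.00011773,  0.00011021, -0.00119184, -0.00141996,
       -0.00236292]), 'joint_efforts': array([-5.36694570e-04, -4.44870365e+01, -3.51336300e+01, -2.77171093e-04,
        9.21595492e-03,  1.71496950e-07]), 'eef_pos': array([ 0.12594519, -0.56045793,  0.23037263]), 'eef_rot': array([-8.98111330e-04,  9.93911138e-01,  1.10180915e-01,  9.14367693e-05]), 'wrist_force': array([-0.02094722, -0.54554882,  0.17644588]), 'torque': array([-0.01007389, -0.03138122,  0.02224828]), 'opening': 0.9976830244570798}
top 456.41906053276495 279.6897167217352 211.54602559356667 [ 0.45925449 -0.04632548  1.24211945] [ 0.01755448 -0.70143919  0.71237803 -0.01387268]
scene 440.54555934960604 282.7688474915759 214.45358509678687 [ 0.94939656 -0.48344801  0.9185675 ] [-0.28394654  0.87738552  0.3702836  -0.11162019]
wrist 312.2139035923989 276.8218199880936 208.57265107185256 [ 0.19778749 -0.54496348  0.37334178] [ 0.11252572  0.77287596 -0.61780626 -0.09119286]
```

View pics/top0.png

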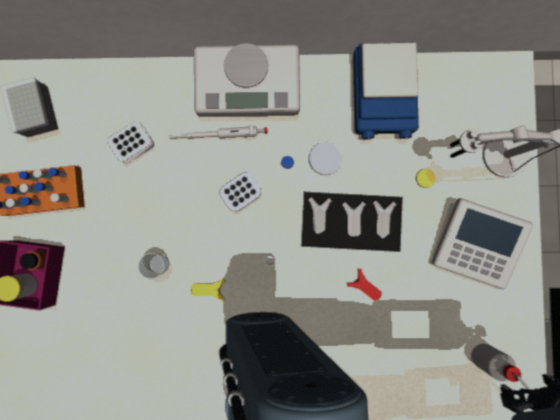

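View pics/scene0.png

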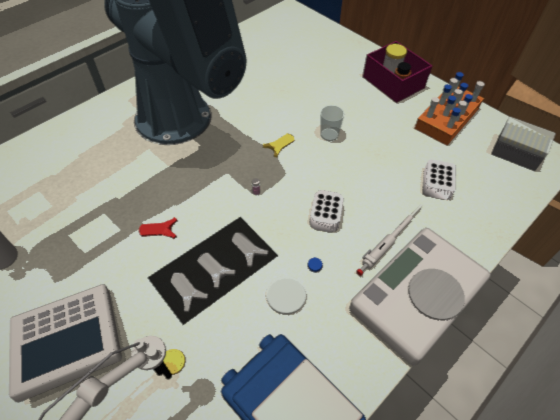

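View pics/wrist0.png

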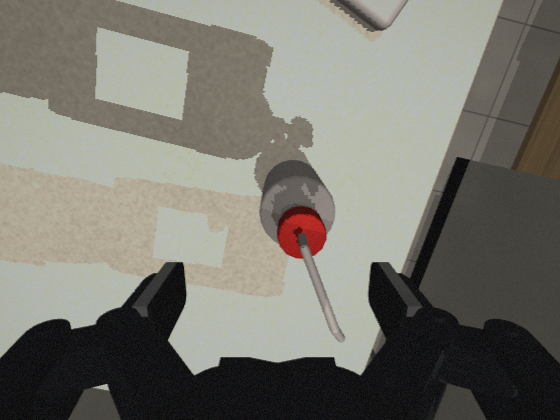

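The top view shows the pad at (352,222) with three steel leaves at (319,213), (353,218) and (385,218). The vial blocks are at (240,191), near the pad, and (130,142), the spare. The red (363,285) and yellow (208,289) leaf shapes are decoys. I'll enlarge crops of these.

Run:
```python
from h import *
crop('top0',295,185,410,257,6.9,'t_pad'); crop('top0',205,160,280,215,10,'t_blk')
c=load('top0')
for u,v,z in [(302,193,.003),(403,193,.003),(402,251,.003),(301,248,.003),(240,191,.04),(130,142,.04),(270,262,0),(288,162,0),(325,158,0)]: print(u,v,p2w(c,u,v,z).round(4))
pc=p2w(c,352,222,.003)
print([np.linalg.norm(p2w(c,u,v,.04)-pc) for u,v in((240,191),(130,142))])
```

```text
302 193 [ 0.564  -0.1018  0.003 ]
403 193 [ 0.5596 -0.3762  0.003 ]
402 251 [ 0.4025 -0.3692  0.003 ]
301 248 [ 0.4147 -0.0965  0.003 ]
240 191 [0.5688 0.0636 0.04  ]
130 142 [0.7041 0.3547 0.04  ]
270 262 [ 0.3781 -0.0119  0.    ]
288 162 [ 0.6499 -0.0651  0.    ]
325 158 [ 0.6593 -0.1665  0.    ]
[np.float64(0.31378462281884006), np.float64(0.6317967122614825)]
```

View pics/t_pad.png

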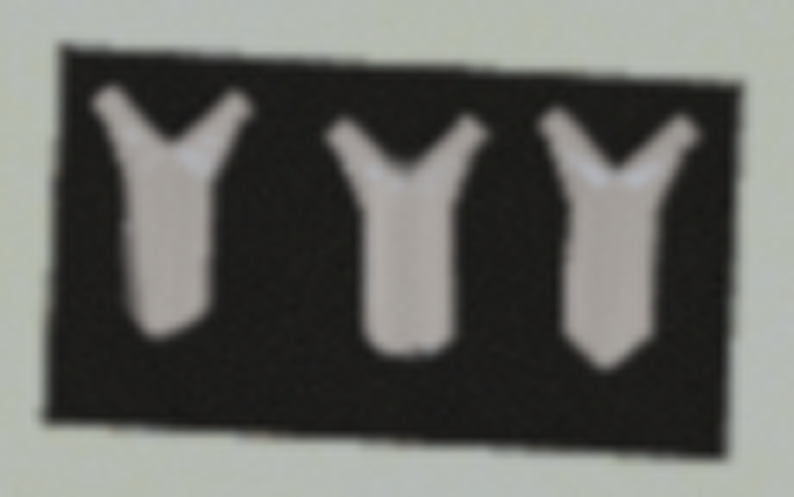

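View pics/t_blk.png

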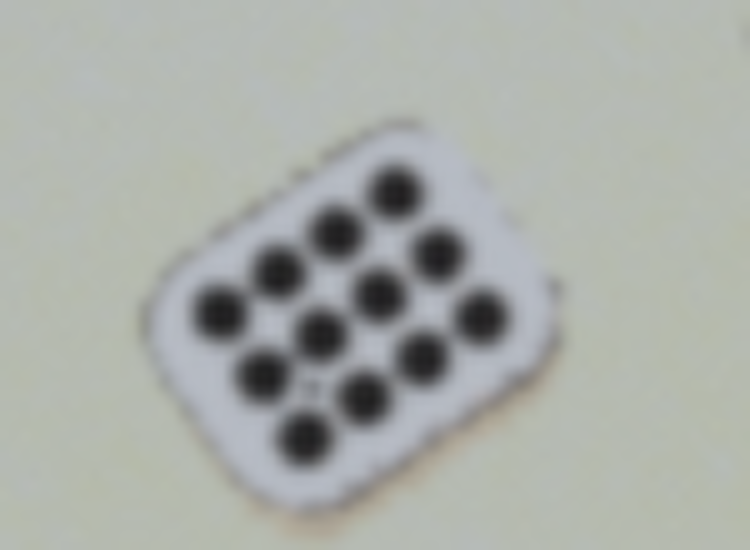

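Run:
```python
from h import *
c=load('wrist0'); print(rot(c).round(3)); print(p2w(c,295,170,0),p2w(c,300,230,.15))
c=load('top0'); print(p2w(c,485,350,0),p2w(c,513,373,.15))
o=get_obs(); M=R.from_quat(o['eef_rot'],scalar_first=True).as_matrix()
w=load('wrist0'); print(M.T@(np.array(w['eye'])-o['eef_pos']))
print((M.T@rot(w)).round(4).tolist())
```

```text
[[ 0.22  -0.934 -0.28 ]
 [-0.975 -0.211 -0.061]
 [-0.002  0.287 -0.958]]
[ 0.14076854 -0.57951407  0.        ] [ 0.11978001 -0.58022614  0.15      ]
[ 0.13440067 -0.58502254  0.        ] [ 0.11931734 -0.58376111  0.15      ]
[ 0.07356133  0.00027902 -0.14276082]
[[0.001, -0.958, -0.2869], [1.0, 0.0011, -0.0002], [0.0005, -0.2869, 0.958]]
```

Call:
drive_tool --deltas '[[[0.0,0.04,0.02],0],[[0.01,0.05,0.0],-0.03],[[0.03,0.05,0.0],-0.04],[[0.035,0.05,0.0],-0.04],[[0.035,0.045,0.0],-0.04],[[0.035,0.045,0],-0.04],[[0.035,0.04,0],-0.03],[[0.035,0.04,-0.01],0],[[0.03,0.03,-0.02],0],[[0.02,0.02,-0.02],0]]'

```text
time_s: 1.15
eef_pos: [0.3669, -0.177, 0.1981]
eef_rot: [-0.002, 1.0, -0.01, 0.004]
wrist_force: [-0.4, -0.4, 1.0]
opening: 1.0
```

Run:
```python
from h import *
c=snap('wrist','w1'); c=snap('top','top1'); print(get_obs()['eef_pos'])
```

```text
[ 0.36559165 -0.17512123  0.19570452]
```

View pics/w1.png

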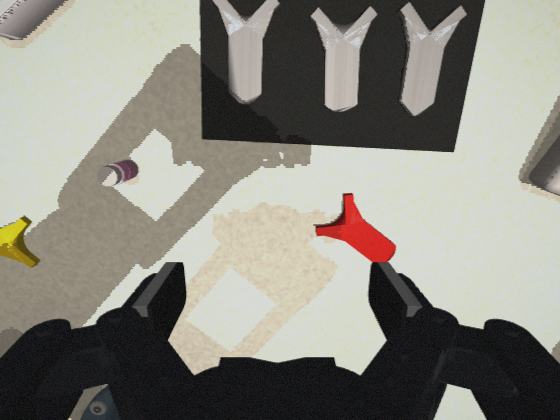

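The wrist view is too far back: the pad's leaves are at the top edge at (245,50), (343,60) and (425,60), and the red decoy is at (355,230). I'll move ahead and to the left.

Call:
drive_tool --deltas '[[[0.045,0.03,0.0],0.02],[[0.04,0.03,0.0],0],[[0.01,0.01,0.0],0],[[0,0,0.0],0]]'

```text
time_s: 1.65
eef_pos: [0.4573, -0.1098, 0.1965]
eef_rot: [-0.003, 1.0, 0.0, 0.002]
wrist_force: [0.2, 0.6, 0.2]
opening: 1.002
```

Run:
```python
from h import *
c=snap('wrist','w2'); o=get_obs();print(o['eef_pos'],o['eef_rot'],o['time_s'])
```

```text
[ 0.45674515 -0.11040341  0.19649164] [-3.14665311e-03  9.99993657e-01 -1.72127375e-05  1.66878930e-03] 1.7
```

View pics/w2.png

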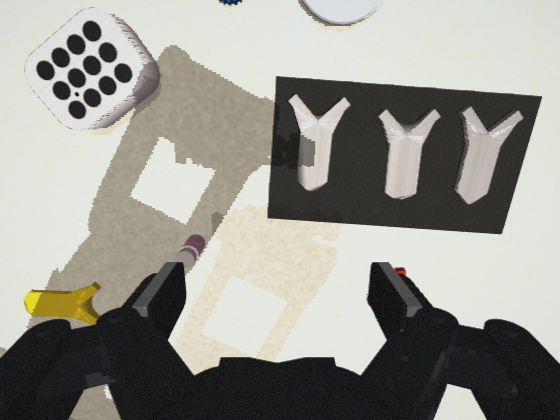

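Run:
```python
from h import *
crop('w2',265,70,405,205,5.5,'w2a'); crop('w2',360,80,540,220,4.4,'w2b'); crop('w2',15,0,165,135,4.4,'w2c')
```

```text
(no output)
```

View pics/w2a.png

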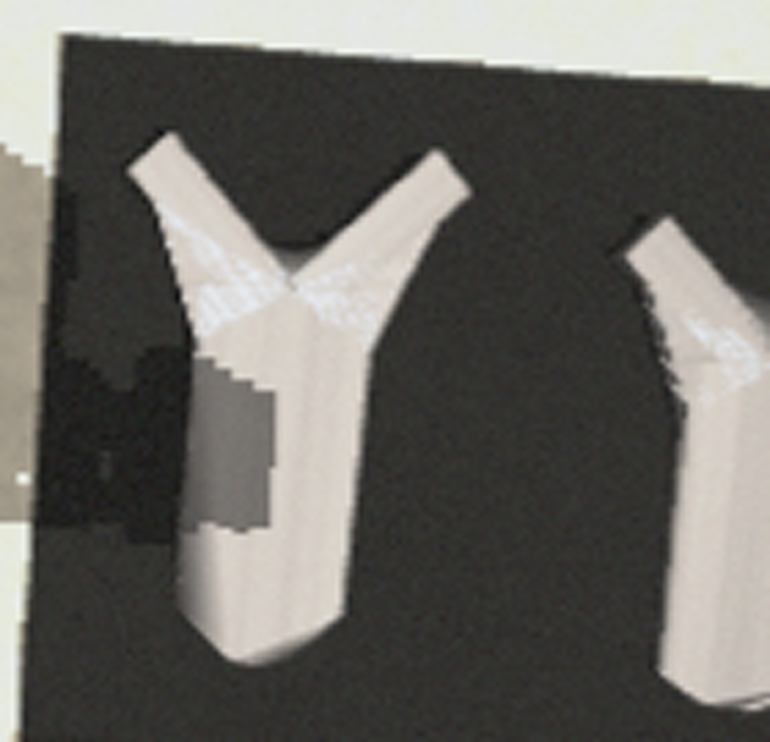

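View pics/w2b.png

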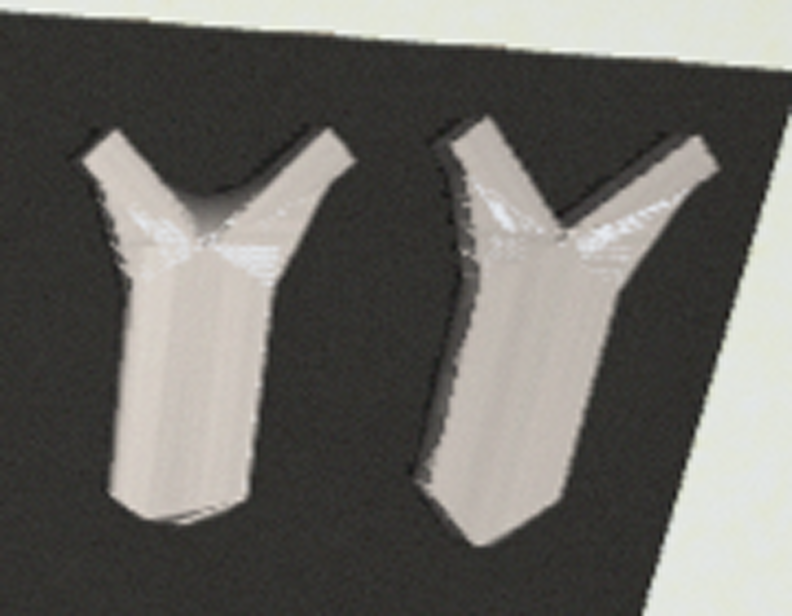

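View pics/w2c.png

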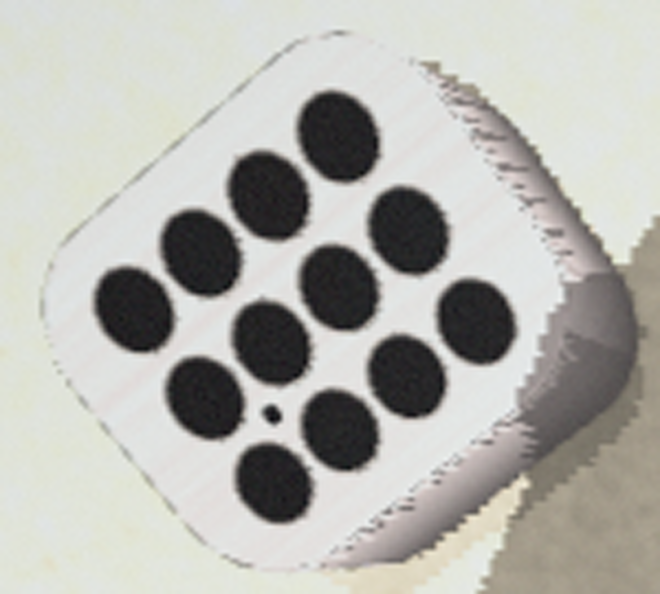

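```bash
cat > fit.py <<'E'
from h import *
def kabsch(A,B):
    A=np.array(A);B=np.array(B);a=A.mean(0);b=B.mean(0)
    H=(A-a).T@(B-b);th=np.arctan2(H[0,1]-H[1,0],H[0,0]+H[1,1])
    Rm=np.array([[np.cos(th),-np.sin(th)],[np.sin(th),np.cos(th)]]);t=b-Rm@a
    return th,t,np.linalg.norm(A@Rm.T+t-B,axis=1)
s=.7071
L=[(0,0),(.034*s-.01*s,.034*s+.01*s),(.034*s,.034*s),(.034*s,-.034*s),(.034*s-.01*s,-.034*s-.01*s)]
def leaf(c,px,z):
    th,t,r=kabsch(L,[p2w(c,u,v,z)[:2] for u,v in px]); 
    g=t-.03*np.array([np.cos(th),np.sin(th)]); return th,t,g,r
def block(c,roi,z=.04,thr=70):
    x0,y0,x1,y1=roi; g=cv2.cvtColor(c['frame'][y0:y1,x0:x1],cv2.COLOR_RGB2GRAY); g=cv2.resize(g,None,fx=4,fy=4,interpolation=cv2.INTER_CUBIC)
    n,l,st,ce=cv2.connectedComponentsWithStats((g<thr).astype(np.uint8))
    ok=[i for i in range(1,n) if st[i,4]>100]
    return [((ce[i]+.5)/4-.5+[x0,y0],st[i,4]) for i in ok]
def corner(P):  # P: 12 hole world pts
    P=np.array(P);C=P.mean(0);H=P-C
    w,V=np.linalg.eigh(H.T@H); el=V[:,1]; 
    if el[0]<0: el=-el
    es=np.array([el[1],-el[0]])  # candidate
    if es[0]>0: es=-es
    o=C-.05*el+.0375*es; xb=(C*0+(el-es)); yaw=np.arctan2(xb[1],xb[0])
    return C,o,yaw,np.sqrt(w/12)
E
python3 - <<'E'
from fit import *
c=load('w2')
A=lambda u,v:(265+u/5.5,70+v/5.5)
B=lambda u,v:(360+u/4.4,80+v/4.4)
for n,p in dict(med=[A(290,283),A(128,170),A(175,130),A(437,150),A(470,190)],large=[B(203,243),B(80,158),B(117,128),B(327,127),B(355,158)],small=[B(565,235),B(448,143),B(490,115),B(697,135),B(718,168)]).items():
    th,t,g,r=leaf(c,p,.011); print(n,'yaw',th.round(3),'notch',t.round(4),'grip',g.round(4),'res mm',(r*1e3).round(1))
bl=block(c,(15,0,165,135)); print([(b[0].round(1).tolist(),int(b[1])) for b in bl])
H=[b[0] for b in bl if b[1]>600]
print(len(H)); print(corner([p2w(c,*h,.04)[:2] for h in H]))
c=load('top1'); bl=block(c,(205,160,280,215),thr=110);H=[b[0] for b in bl];print(len(H),[int(b[1]) for b in bl]);
print(corner([p2w(c,*h,.04)[:2] for h in H]))
E
```

```text
med yaw -0.062 notch [ 0.5261 -0.1502] grip [ 0.4961 -0.1484] res mm [0.8 0.2 0.7 0.1 0.6]
large yaw -0.003 notch [ 0.5133 -0.2419] grip [ 0.4833 -0.2418] res mm [1.7 0.4 0.6 0.4 0.8]
small yaw -0.085 notch [ 0.5143 -0.3241] grip [ 0.4844 -0.3215] res mm [0.6 0.6 0.3 0.2 0.3]
[([91.5, 30.7], 4271), ([75.7, 44.1], 4144), ([107.4, 52.1], 4011), ([60.2, 57.2], 3994), ([91.6, 65.0], 3904), ([45.1, 70.0], 3873), ([122.7, 72.7], 3818), ([76.3, 77.6], 3765), ([107.1, 85.2], 3698), ([61.2, 90.1], 3666), ([91.8, 97.4], 3585), ([76.5, 93.8], 133), ([76.8, 109.4], 3462)]
12
(array([0.56830593, 0.06270391]), array([0.50935882, 0.08347621]), np.float64(-0.19690422990349338), array([0.01636152, 0.02089813]))
12 [326, 340, 329, 343, 342, 360, 336, 354, 339, 356, 345, 347]
(array([0.56842961, 0.06462538]), array([0.50947369, 0.08537265]), np.float64(-0.19647979767654652), array([0.01634567, 0.0207833 ]))
```

The wrist view shows the left leaf at (314,140) with a small dark fillet and a fairly narrow tail, so it is the medium one. The middle leaf at (405,150) has the largest dark fillet and the bluntest tail, so it is the large one. The right leaf at (483,150) has a sharp V and a pointed tail, so it is the small one. The block's holes give its corner at about (0.509, 0.084) with yaw -0.197.

**What could be mistaken for the large leaf:** medium (314,140), small (483,150), yellow (65,300) and red (395,280). I choose the middle steel leaf at (405,150) and will test it first.

Call:
drive_tool --deltas '[[[0.01,-0.04,-0.02],0],[[0.01,-0.04,-0.03],0],[[0.006,-0.035,-0.03],0],[[0,-0.016,-0.03],0],[[0,0,-0.01],0]]' --gripper 0.65

```text
time_s: 2.2
eef_pos: [0.4808, -0.2529, 0.0777]
eef_rot: [0.001, 1.0, -0.001, 0.005]
wrist_force: [-0.1, 0.5, 0.4]
opening: 0.653
```

Run:
```python
from h import *
c=snap('wrist','w3'); o=get_obs();print(o['eef_pos'],o['eef_rot'],o['time_s'],o['opening'])
```

```text
[ 0.48057829 -0.25192999  0.07726756] [ 1.37950440e-04  9.99986992e-01 -9.49471069e-04  5.00955895e-03] 2.25 0.647484897544992
```

View pics/w3.png

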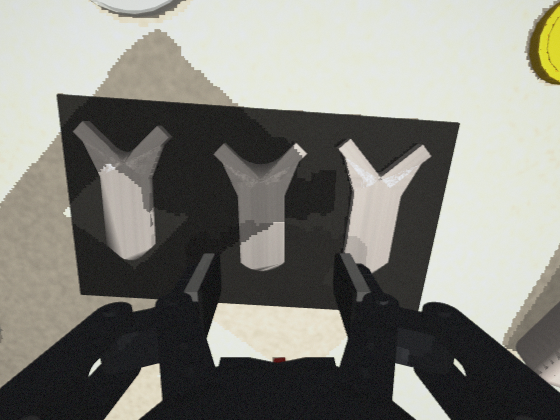

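Run:
```python
from h import *
crop('w3',60,110,445,280,2.05,'w3a');crop('w3',205,130,315,280,5,'w3b')
```

```text
(no output)
```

View pics/w3b.png

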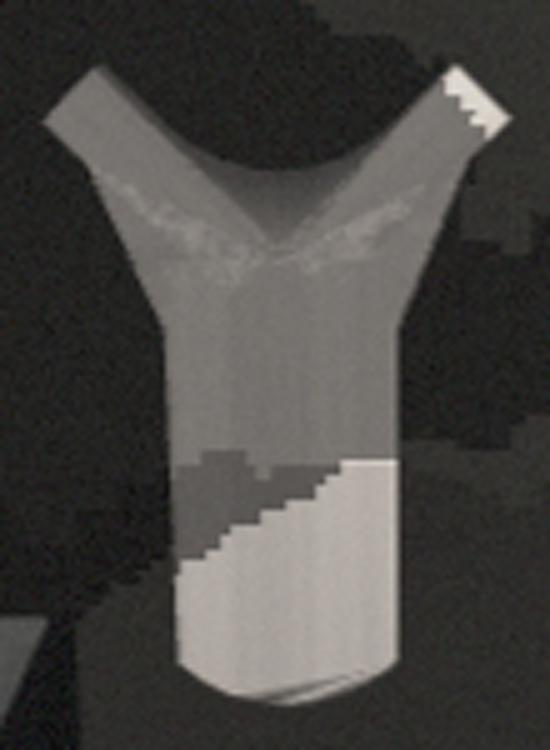

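View pics/w3a.png

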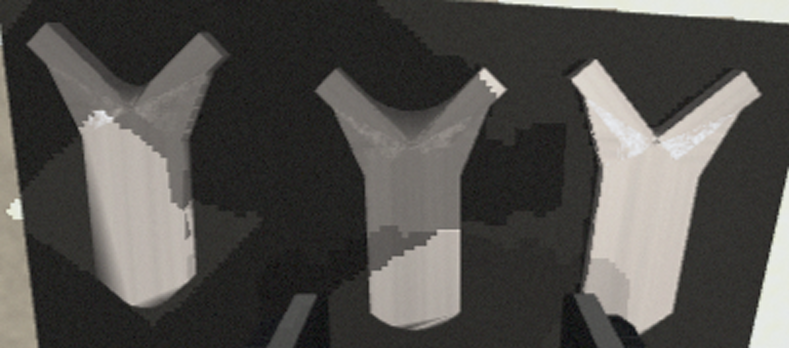

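The close crop confirms it. The middle leaf has the wide fillet with its apex at (279,248) in the crop, so it is the 22 mm leaf. The left leaf is 12 mm and the right one 6 mm.

Run:
```python
from fit import *
c=load('w3')
A=lambda u,v:(205+u/5,130+v/5)
th,t,g,r=leaf(c,[A(279,248),A(44,122),A(98,66),A(457,66),A(511,117)],.011);print(th,t,g,r)
print(p2w(c,*A(168,400),.011),p2w(c,*A(399,400),.011))
print(p2w(c,*A(178,655),.011),p2w(c,*A(399,655),.011))
```

```text
0.0041070326269502045 [ 0.51323338 -0.2424724 ] [ 0.48323364 -0.24259561] [0.00034268 0.00010612 0.00045825 0.00021164 0.00027476]
[ 0.49132538 -0.22640226  0.011     ] [ 0.49128396 -0.25882609  0.011     ]
[ 0.4521851  -0.22650632  0.011     ] [ 0.45213967 -0.25906022  0.011     ]
```

Call:
drive_tool --deltas '[[[0.002,0.009,-0.02],0],[[0,0,-0.03],0],[[0,0,-0.015],0],[[0,0,0],0]]'

```text
time_s: 2.65
eef_pos: [0.4821, -0.2442, 0.0152]
eef_rot: [0.001, 1.0, -0.002, 0.007]
wrist_force: [-0.2, -0.8, -1.0]
opening: 0.65
```

Call:
drive_tool --deltas '[[[0.001,0.0015,-0.006],0],[[0,0,-0.003],0],[[0,0,-0.001],0]]'

```text
time_s: 2.95
eef_pos: [0.4851, -0.2437, 0.0084]
eef_rot: [0.003, 1.0, -0.002, 0.009]
wrist_force: [0.1, -0.0, -0.4]
opening: 0.654
```

Call:
drive_tool --deltas '[[[-0.001,0.0,-0.004],0],[[-0.001,0.001,-0.001],0],[[0,0,0],0]]'

```text
time_s: 3.25
eef_pos: [0.4839, -0.2433, 0.0045]
eef_rot: [0.004, 1.0, -0.002, 0.01]
wrist_force: [-0.1, -0.1, -0.1]
opening: 0.648
```

Call:
drive_tool --deltas '[[[0,0.0,0],0],[[0,0,0],0],[[0,0,0],0],[[0,0,0],0],[[0,0,0],0]]' --gripper 0.2

```text
time_s: 3.75
eef_pos: [0.4841, -0.2434, 0.0051]
eef_rot: [0.004, 1.0, -0.002, 0.01]
wrist_force: [0.1, 0.7, 0.1]
opening: 0.349
```

Call:
drive_tool --deltas '[[[0,0.0,0.005],0],[[0,0,0.015],0],[[0,0,0.025],0],[[0,0,0.01],0],[[0,0,0],0]]'

```text
time_s: 4.25
eef_pos: [0.4833, -0.2428, 0.0634]
eef_rot: [0.003, 1.0, -0.002, 0.009]
wrist_force: [0.4, 0.8, -1.8]
opening: 0.352
```

Run:
```python
from h import *
c=snap('wrist','w4'); o=get_obs();print(o['eef_pos'],o['eef_rot'],o['time_s'],o['opening'],o['wrist_force'],o['torque'])
```

```text
[ 0.48323146 -0.24277534  0.06289832] [ 0.00331627  0.99995321 -0.00173235  0.00892074] 4.3 0.3502818019186399 [ 0.64343539 -0.28643815 -1.06845935] [ 0.00075967 -0.03118628 -0.00057158]
```

View pics/w4.png

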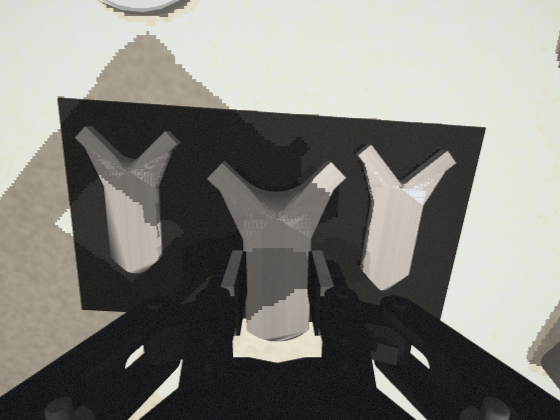

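Call:
drive_tool --deltas '[[[-0.002,0.02,0.01],-0.01],[[-0.004,0.04,0.0],-0.03],[[-0.005,0.045,0],-0.03],[[-0.005,0.045,0],-0.03],[[-0.005,0.045,0],-0.03],[[-0.005,0.045,0],-0.03],[[-0.004,0.04,0],-0.03],[[-0.002,0.03,0],0],[[0,0.01,0],0],[[0,0,0],0]]'

```text
time_s: 5.3
eef_pos: [0.4439, 0.0869, 0.0678]
eef_rot: [0.005, 0.995, -0.103, 0.006]
wrist_force: [0.3, -0.1, -1.5]
opening: 0.345
```

Call:
drive_tool --deltas '[[[0.004,0.005,-0.02],0],[[0.002,0.002,-0.02],0],[[0,0,-0.01],0],[[0,0,0],0]]'

```text
time_s: 5.7
eef_pos: [0.4514, 0.0904, 0.016]
eef_rot: [0.005, 0.995, -0.103, 0.006]
wrist_force: [0.3, -0.1, -1.4]
opening: 0.347
```

Run:
```python
from h import *
c=snap('wrist','w5'); o=get_obs();print(o['eef_pos'],o['eef_rot'],o['time_s'],o['opening'],o['wrist_force'],o['torque'])
crop('w5',120,10,400,220,2.8,'w5a')
```

```text
[0.45178057 0.090378   0.01657371] [ 0.00523231  0.99459682 -0.1034599   0.0067701 ] 5.75 0.3464993777980503 [ 0.37853034  0.0744943  -0.78243247] [-0.02224128  0.00239603 -0.01078982]
```

View pics/w5.png

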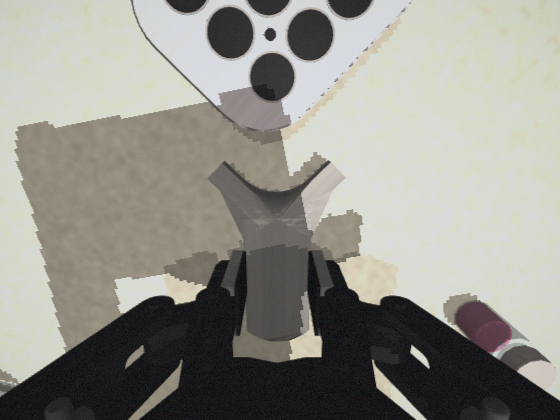

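View pics/w5a.png

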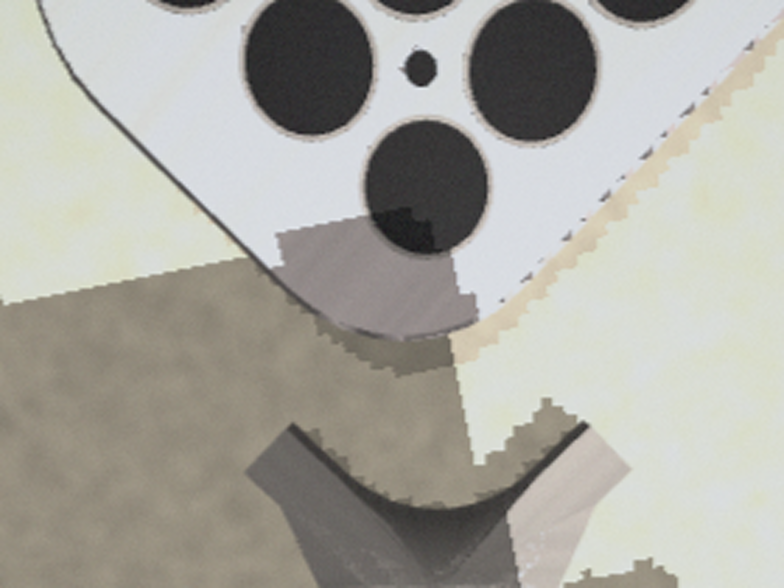

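Run:
```python
from fit import *
c=load('w5')
A=lambda u,v:p2w(c,120+u/2.8,10+v/2.8,.04)[:2]
def line(a,b): d=b-a; return a,d/np.linalg.norm(d)
a,d=line(A(90,103),A(262,266)); b,e=line(A(490,312),A(752,45))
t=np.linalg.solve(np.c_[d,-e],b-a); O=a+t[0]*d
x=(-d+e);print('O',O,'yaw',np.arctan2(x[1],x[0]),'angle',np.degrees(np.arccos(-d@e)))
m=A(397,339);print('mid dist',np.linalg.norm(m-O), 'r',np.linalg.norm(m-O)/.414)
Lf=lambda u,v:(120+u/2.8,10+v/2.8)
o=get_obs();zt=o['eef_pos'][2]+.011-.0048
th,tt,g,r=leaf(c,[Lf(437,580),Lf(247,470),Lf(293,428),Lf(585,425),Lf(630,468)],zt);print(th,tt,g,r, 'toolyaw',2*np.arctan2(o['eef_rot'][2],o['eef_rot'][1]))
u=np.array([np.cos(th),np.sin(th)]);n=np.array([-u[1],u[0]]);D=O-tt;print('along',D@u,'lat',D@n)
```

```text
O [0.51066481 0.08301959] yaw -0.19397019891024658 angle 91.60122125075611
mid dist 0.00808355210215406 r 0.019525488169454253
-0.202921327370828 [0.4803325  0.08431683] [0.45094804 0.09036278] [0.00107787 0.000908   0.00132736 0.00111266 0.00084652] toolyaw -0.20729835762706816
along 0.029971382118040645 lat 0.0048422965699559195
```

Call:
drive_tool --deltas '[[[0.006,0.004,-0.003],0.003],[[0.01,-0.002,0],0.003],[[0.004,-0.001,0],0],[[0,0,0],0],[[0,0,0],0]]'

```text
time_s: 6.25
eef_pos: [0.4767, 0.0899, 0.0161]
eef_rot: [0.005, 0.995, -0.101, 0.009]
wrist_force: [-0.7, -0.2, -1.9]
opening: 0.351
```

Run:
```python
from h import *
c=snap('wrist','w6'); o=get_obs();print(o['eef_pos'],o['eef_rot'],o['time_s'],o['opening'],o['wrist_force'],o['torque'])
crop('w6',170,80,390,260,3.6,'w6a')
```

```text
[0.47666896 0.08987398 0.01609962] [ 0.00519743  0.99481574 -0.10111477  0.00950973] 6.3 0.34310527845311034 [-0.23223798  0.36198115 -1.24560317] [ 0.05454121  0.00555277 -0.00780028]
```

View pics/w6a.png

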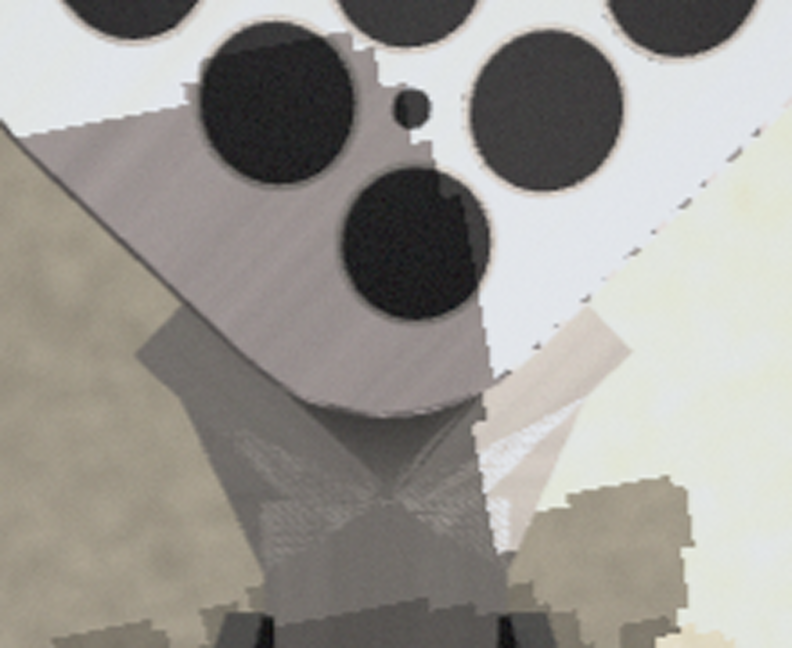

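Call:
drive_tool --deltas '[[[0.001,0,0],0],[[0.001,-0.0003,0],0],[[0.0005,0,0],0]]'

```text
time_s: 6.6
eef_pos: [0.4788, 0.0898, 0.0162]
eef_rot: [0.005, 0.995, -0.101, 0.009]
wrist_force: [-0.2, -0.3, -1.5]
opening: 0.349
```

Call:
drive_tool --deltas '[[[0.0005,0,0],0],[[0.0005,-0.0002,0],0]]'

```text
time_s: 6.8
eef_pos: [0.4796, 0.0897, 0.0162]
eef_rot: [0.005, 0.995, -0.101, 0.009]
wrist_force: [-0.4, 0.5, -1.4]
opening: 0.346
```

Call:
drive_tool --deltas '[[[0.0005,0,0],0],[[0.0005,-0.0002,0],0]]'

```text
time_s: 7.0
eef_pos: [0.48, 0.0895, 0.0159]
eef_rot: [0.005, 0.995, -0.101, 0.008]
wrist_force: [-1.0, -0.5, -1.4]
opening: 0.347
```

Call:
drive_tool --deltas '[[[0.0005,0,0],0],[[0.0005,-0.0002,0],0]]'

```text
time_s: 7.2
eef_pos: [0.4802, 0.0893, 0.0156]
eef_rot: [0.005, 0.995, -0.101, 0.008]
wrist_force: [-2.4, 0.8, 0.0]
opening: 0.345
```

Call:
drive_tool --deltas '[[[0.0008,-0.0001,0],0],[[0.0008,-0.0001,0],0]]'

```text
time_s: 7.4
eef_pos: [0.4804, 0.0891, 0.0151]
eef_rot: [0.005, 0.995, -0.101, 0.006]
wrist_force: [-3.9, -0.9, 0.9]
opening: 0.348
```

Run:
```python
from h import *
o=get_obs();print(o['eef_pos'],o['wrist_force'],o['torque'])
```

```text
[0.48038924 0.08908894 0.01507357] [-3.90056309 -0.8797472   0.85202436] [-0.1034648  0.6455308 -0.1369415]
```

Call:
drive_tool --deltas '[[[0.0004,-0.0014,0],0.03],[[0.0005,-0.0008,0],0.02]]'

```text
time_s: 7.6
eef_pos: [0.479, 0.0868, 0.0143]
eef_rot: [0.006, 0.997, -0.075, 0.004]
wrist_force: [-5.0, -2.1, 2.9]
opening: 0.348
```

```bash
cat > st.py <<'E'
from h import *
o=get_obs();q=o['eef_rot'];print('t',o['time_s'],'p',(o['eef_pos']*1e3).round(2),'yaw',round(2*np.arctan2(q[2],q[1]),4),'F',o['wrist_force'].round(2),'T',o['torque'].round(3),'op',round(o['opening'],3))
f=o['wrist_force'][:2];y=-.195;u=np.array([np.cos(y),np.sin(y)]);n=np.array([-u[1],u[0]]);d=o['eef_pos'][:2]-[.4804,.0891]
print('Fu %.2f Fn %.2f | du %.2f dn %.2f mm'%(f@u,f@n,d@u*1e3,d@n*1e3))
E
python3 st.py
```

```text
t 7.6 p [479.    86.78  14.33] yaw -0.1508 F [-4.98 -2.14  2.9 ] T [-0.414  0.811 -0.274] op 0.348
Fu -4.47 Fn -3.06 | du -0.92 dn -2.55 mm
```

Call:
drive_tool --deltas '[[[-0.003,0.001,0.002],-0.02],[[0.0,0.0015,0],-0.02],[[0,0,0],-0.004],[[0,0,0],0]]'

```text
time_s: 8.0
eef_pos: [0.4781, 0.0894, 0.0172]
eef_rot: [0.006, 0.995, -0.1, 0.006]
wrist_force: [0.3, -0.2, -2.2]
opening: 0.346
```

```bash
python3 st.py; python3 -c "
from h import *
snap('wrist','w7');crop('w7',170,80,390,260,3.6,'w7a')"
```

```text
t 8.0 p [478.11  89.43  17.24] yaw -0.1995 F [ 0.34 -0.16 -2.22] T [-0.018  0.028 -0.019] op 0.346
Fu 0.37 Fn -0.09 | du -2.31 dn -0.12 mm
```

View pics/w7a.png

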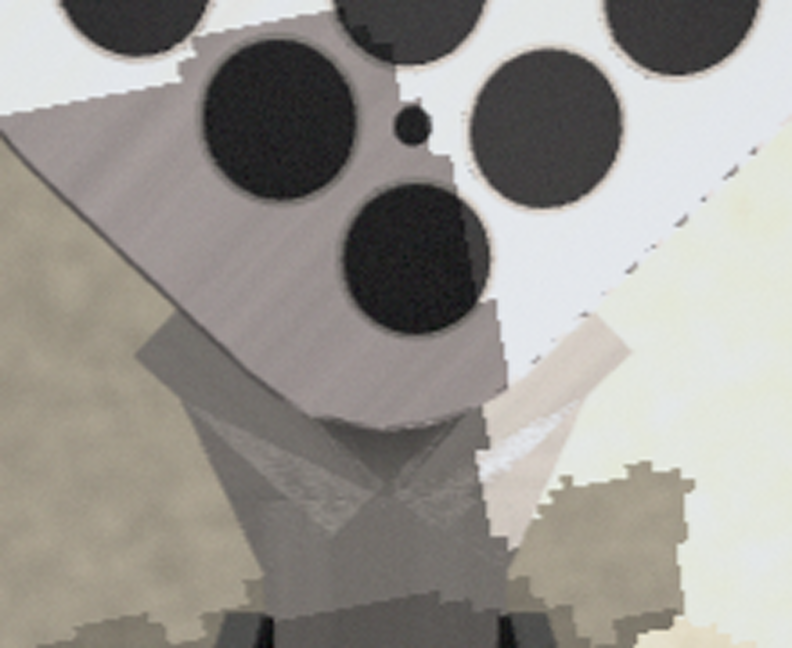

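Call:
drive_tool --deltas '[[[0.001,-0.0001,0],0],[[0.0006,0,0],0],[[0.0006,-0.0001,0],0],[[0.0006,-0.0001,0.0002],0],[[0.0006,-0.0001,0.0002],0]]'

```text
time_s: 8.55
eef_pos: [0.4801, 0.0891, 0.017]
eef_rot: [0.006, 0.995, -0.099, 0.004]
wrist_force: [-2.3, 0.4, -1.4]
opening: 0.351
```

```bash
python3 st.py
```

```text
t 8.55 p [480.11  89.12  17.03] yaw -0.1993 F [-2.31  0.37 -1.42] T [-0.025  0.485 -0.074] op 0.351
Fu -2.34 Fn -0.09 | du -0.28 dn -0.04 mm
```

Call:
drive_tool --deltas '[[[0.0006,-0.0009,0.0002],0.02]]'

```text
time_s: 8.65
eef_pos: [0.4796, 0.0883, 0.0168]
eef_rot: [0.006, 0.996, -0.089, 0.003]
wrist_force: [-4.9, -0.1, 0.2]
opening: 0.347
```

```bash
python3 st.py
```

```text
t 8.65 p [479.62  88.26  16.83] yaw -0.1785 F [-4.88 -0.11  0.15] T [-0.125  0.891 -0.212] op 0.347
Fu -4.76 Fn -1.05 | du -0.60 dn -0.97 mm
```

Call:
drive_tool --deltas '[[[0.0006,-0.0009,0.0002],0.02]]'

```text
time_s: 8.75
eef_pos: [0.479, 0.0873, 0.0166]
eef_rot: [0.006, 0.997, -0.078, 0.002]
wrist_force: [-4.9, -1.4, 1.2]
opening: 0.347
```

```bash
python3 st.py
```

```text
t 8.75 p [479.01  87.28  16.62] yaw -0.1569 F [-4.89 -1.42  1.17] T [-0.285  0.85  -0.21 ] op 0.347
Fu -4.52 Fn -2.34 | du -1.01 dn -2.06 mm
```

Call:
drive_tool --deltas '[[[-0.0005,0.0009,0.0002],-0.02],[[0.0003,0.0011,0.0002],-0.02],[[0.0006,0,0.0002],0],[[0.0006,0,0.0002],0]]'

```text
time_s: 9.15
eef_pos: [0.4801, 0.0892, 0.0174]
eef_rot: [0.006, 0.995, -0.1, 0.001]
wrist_force: [-3.3, -0.6, -1.6]
opening: 0.346
```

```bash
python3 st.py
```

```text
t 9.15 p [480.14  89.23  17.38] yaw -0.1994 F [-3.35 -0.65 -1.56] T [-0.141  0.636 -0.155] op 0.346
Fu -3.16 Fn -1.28 | du -0.28 dn 0.07 mm
```

Call:
drive_tool --deltas '[[[0.0008,0.0006,0.0002],-0.02]]'

```text
time_s: 9.25
eef_pos: [0.4805, 0.0899, 0.0174]
eef_rot: [0.006, 0.994, -0.11, 0.001]
wrist_force: [-3.4, 0.7, -1.8]
opening: 0.351
```

```bash
python3 st.py
```

```text
t 9.25 p [480.54  89.91  17.43] yaw -0.22 F [-3.37  0.74 -1.76] T [0.153 0.675 0.146] op 0.351
Fu -3.45 Fn 0.07 | du -0.02 dn 0.82 mm
```

Call:
drive_tool --deltas '[[[0.0008,0.0006,0.0002],-0.02]]'

```text
time_s: 9.35
eef_pos: [0.4804, 0.091, 0.0173]
eef_rot: [0.006, 0.993, -0.12, -0.0]
wrist_force: [-5.8, 3.1, 0.3]
opening: 0.346
```

```bash
python3 st.py
```

```text
t 9.35 p [480.4   90.96  17.28] yaw -0.2414 F [-5.8   3.09  0.28] T [0.53  0.896 0.145] op 0.346
Fu -6.29 Fn 1.91 | du -0.36 dn 1.83 mm
```

The torque flips from -0.155 to +0.146 N m between yaw -0.199 and -0.220 at about 3.3 N, and the leaf backs off when turned further. So the 22 mm leaf resists both ways and does not rock. It is the largest, so it fits. Next I back off slightly, lower it to the bench and press it home.

Call:
drive_tool --deltas '[[[-0.002,-0.0006,0],0.015],[[0,-0.0005,-0.003],0.012],[[0,0,-0.004],0],[[0,0,-0.003],0],[[0,0,-0.001],0]]'

```text
time_s: 9.85
eef_pos: [0.4805, 0.0896, 0.0065]
eef_rot: [0.006, 0.994, -0.106, 0.002]
wrist_force: [-1.0, 0.7, 0.3]
opening: 0.349
```

```bash
python3 st.py
```

```text
t 9.85 p [480.45  89.61   6.51] yaw -0.2132 F [-1.04  0.67  0.32] T [0.05  0.323 0.003] op 0.349
Fu -1.15 Fn 0.46 | du -0.05 dn 0.51 mm
```

Call:
drive_tool --deltas '[[[-0.001,0.0001,-0.001],0],[[-0.0003,0,-0.002],0],[[0,0,-0.001],0]]'

```text
time_s: 10.15
eef_pos: [0.4805, 0.0896, 0.0023]
eef_rot: [0.006, 0.994, -0.107, 0.003]
wrist_force: [-2.4, 0.1, 2.0]
opening: 0.349
```

```bash
python3 st.py
```

```text
t 10.15 p [480.45  89.62   2.33] yaw -0.2135 F [-2.42  0.08  2.03] T [ 0.007  0.247 -0.015] op 0.349
Fu -2.39 Fn -0.39 | du -0.05 dn 0.52 mm
```

Call:
drive_tool --deltas '[[[0.0007,-0.0001,0],0],[[0.0007,-0.0001,0],0],[[0.0007,-0.0001,0],0]]'

```text
time_s: 10.45
eef_pos: [0.4804, 0.0896, 0.0021]
eef_rot: [0.006, 0.994, -0.106, 0.001]
wrist_force: [-5.6, -0.2, 4.3]
opening: 0.346
```

```bash
python3 st.py; python3 -c "
from h import *
snap('wrist','w8');crop('w8',170,80,390,260,3.6,'w8a')"
```

```text
t 10.45 p [480.43  89.64   2.06] yaw -0.2132 F [-5.64 -0.17  4.29] T [ 0.112  0.733 -0.022] op 0.346
Fu -5.50 Fn -1.26 | du -0.08 dn 0.53 mm
```

View pics/w8a.png

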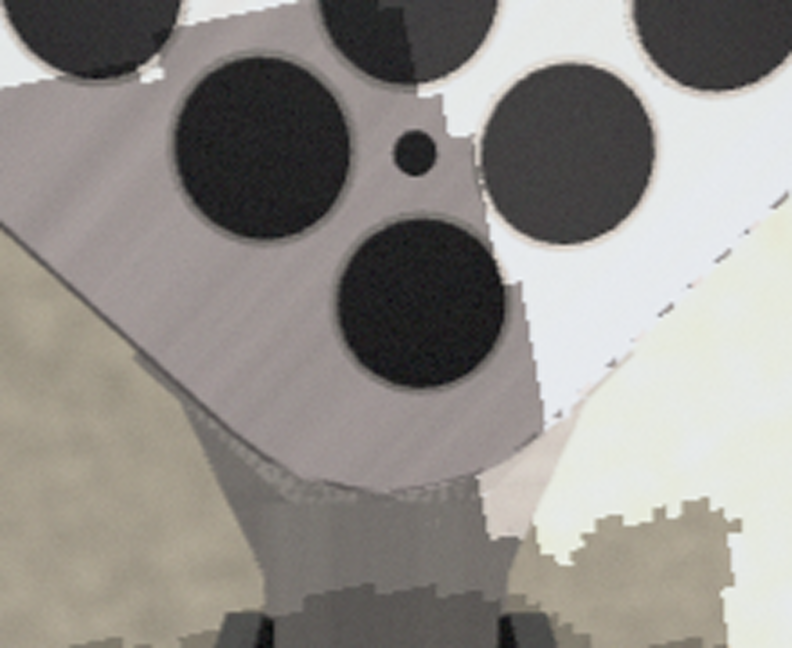

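Call:
drive_tool --deltas '[[[0.0003,0,0.0002],0],[[0.0002,0,0.0002],0]]'

```text
time_s: 10.7
eef_pos: [0.4805, 0.0896, 0.0024]
eef_rot: [0.006, 0.994, -0.106, 0.0]
wrist_force: [-3.1, -0.2, 0.1]
opening: 0.345
```

Call:
drive_tool --deltas '[[[0.0,0,0],0],[[0.0,0,0],0],[[0.0,0,0],0]]' --gripper 0.6

```text
time_s: 11.0
eef_pos: [0.483, 0.0894, 0.0033]
eef_rot: [0.006, 0.994, -0.106, 0.003]
wrist_force: [-0.0, 0.3, 0.7]
opening: 0.603
```

```bash
python3 st.py
```

```text
t 11.0 p [483.04  89.44   3.28] yaw -0.2133 F [-0.02  0.31  0.74] T [0.028 0.009 0.009] op 0.603
Fu -0.08 Fn 0.30 | du 2.52 dn 0.84 mm
```

Call:
drive_tool --deltas '[[[0.0,0,0.01],0],[[0.0,0,0.025],0],[[-0.01,0.002,0.035],0],[[-0.03,0.006,0.03],0],[[-0.02,0.004,0.01],0],[[0,0,0],0]]'

```text
time_s: 11.6
eef_pos: [0.4236, 0.1013, 0.1208]
eef_rot: [0.005, 0.994, -0.107, 0.006]
wrist_force: [0.4, 0.5, -0.4]
opening: 0.599
```

```bash
python3 st.py; python3 -c "
from h import *
c=snap('wrist','w9');p=w2p(c,[.50,.084,.02]);print(p)
x,y=p.astype(int);crop('w9',max(0,x-75),max(0,y-60),x+75,y+60,5,'w9a')"
```

```text
t 11.6 p [423.57 101.34 120.77] yaw -0.2143 F [ 0.36  0.47 -0.4 ] T [ 0.023 -0.063 -0.02 ] op 0.599
Fu 0.26 Fn 0.54 | du -58.12 dn 1.00 mm
[276.51350452 110.2376184 ]
```

View pics/w9a.png

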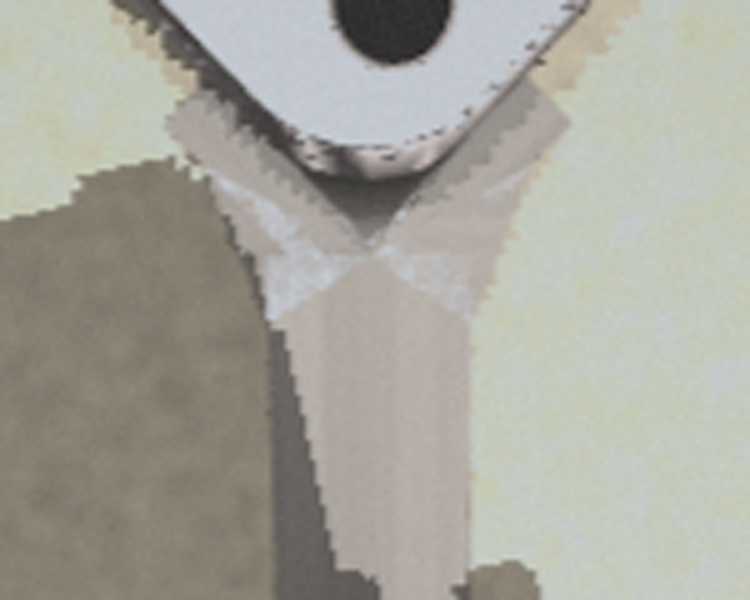

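View pics/w9.png

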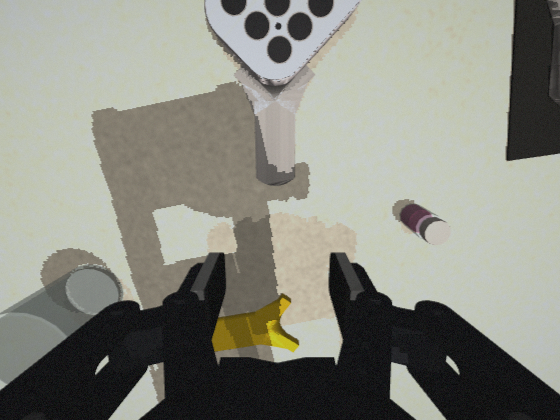

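Run:
```python
from fit import *
c=load('w9')
A=lambda u,v:(201+u/5,50+v/5)
for z in(.008,):
    th,t,g,r=leaf(c,[A(370,248),A(168,128),A(205,88),A(530,82),A(570,122)],z);print(th,t,g,(r*1e3).round(1))
# block sides at top from this view
B=lambda u,v:p2w(c,*A(u,v),.04)[:2]
crop('w9',195,0,370,100,4.5,'w9b')
```

```text
-0.19731514099642375 [0.50824322 0.08323096] [0.47882533 0.08911208] [0.1 1.  1.  0.8 0.8]
```

View pics/w9b.png

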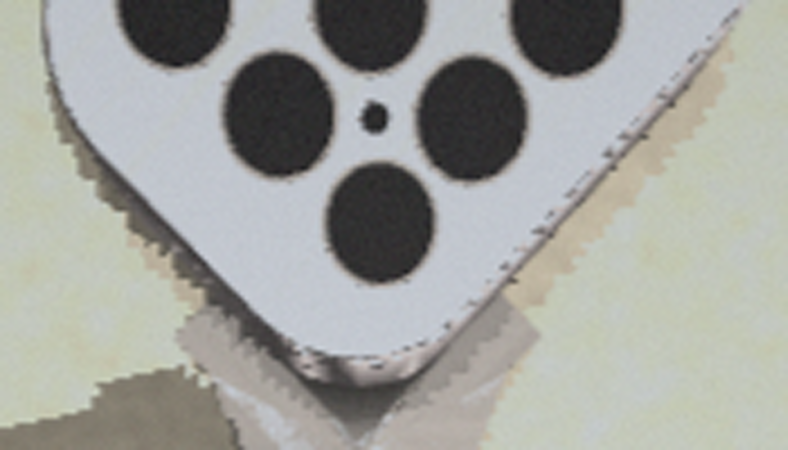

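Run:
```python
from h import *
snap('scene','s9');crop('s9',140,90,420,310,2.8,'s9a');snap('top','t9');crop('t9',100,100,420,320,2.4,'t9a')
```

```text
(no output)
```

View pics/s9a.png

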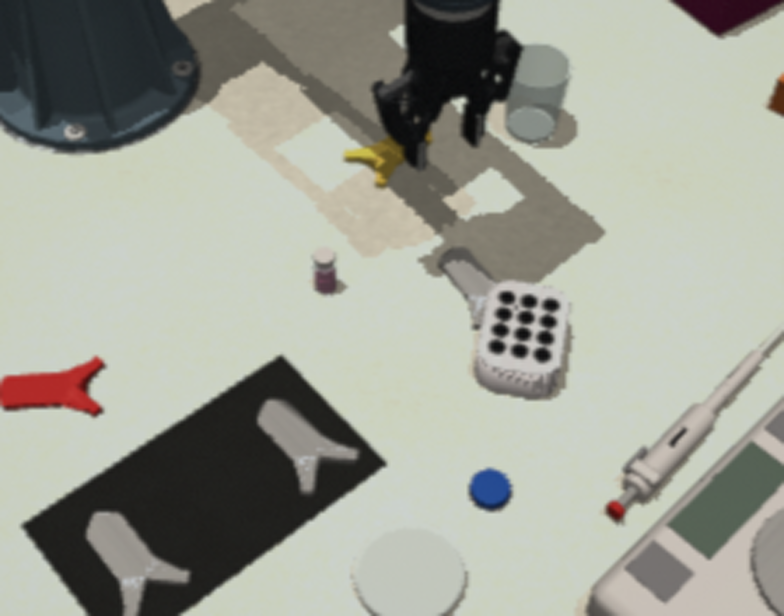

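View pics/t9a.png

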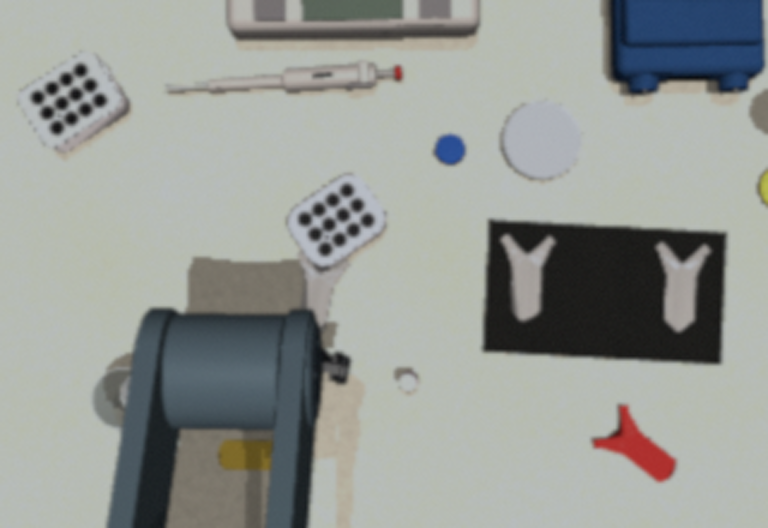

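The scene and top views show the 22 mm leaf lying flat at the near corner of the pad-side block. The other two leaves are on the pad, nothing else has moved, and the gripper is clear at 0.12 m height. I'm handing in.

```bash
python3 -c "
from h import *
print(hand_in()); print(get_obs()['time_s'])"
```

```text
the job is handed in; nothing more can be done
None
the job is handed in; nothing more can be done
```

The 22 mm leaf fits the block's corner. It lies flat on the bench with its notch snug on the corner, and the job is handed in at about 12 s of the 72 s allowed.

- **Test:** I tried the 22 mm leaf first, since it is the largest. At about 3.3 N the torque went from -0.155 to +0.146 N m over roughly 0.02 rad, and the leaf backed off the corner when turned further. It resists both ways and does not rock, so I did not test the 12 mm and 6 mm leaves. The visually measured corner radius of about 19.5 mm agrees best with 22 mm.
- **Placing:** I lowered the leaf to the bench and pressed it home at about 5.5 N. The highest push against the block at any reading was about 6.5 N.
- **Last checks:** The camera puts the notch within 1.2 mm of the block's origin, with the yaw matching at -0.197 rad. I could not confirm the fit closer than that, because it is within the 2 mm calibration. The 12 mm and 6 mm leaves lie untouched on the pad, the other objects look unmoved, and the gripper is clear.
- **Disagreement:** The wrist and top cameras differed by about 2 mm on the block's y position, so I found the seat by feel instead.

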